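# Start the clamp nut on a jade carver's hold-down stud

## Robot

A 7-joint arm with a two-finger parallel gripper is mounted at the origin on the work surface. World frame = base frame: x ahead of the robot, y to its left, z up, the work surface at z = 0. Lengths are in m, angles in rad, forces in N, time in s.
With the tool pointing down it reaches from about 0.4 to 0.85 m from the base axis. Payload 4.5 kg.
Tool frame: the origin (TCP) lies midway between the tips of the shut fingers; the grasp point (between the pads) lies 19 mm behind it; z points along the fingers, y is the line along which they close (so a half turn about z gives the same grasp; the last joint's range is limited). The gripper opens to 88 mm and grips with 3 to 60 N. Pads are 18 mm wide; open, the fingers measure 123 mm over their backs; the gripper's body (75 mm by 187 mm) begins 45 mm behind the grasp point.
Start: joints at [-1.263, 0.689, -0.195, 1.565, 0.157, 0.902, -0.215], TCP at [0.169, 0.602, 0.239] pointing down, gripper open.
Joint ranges: [-3.01, 3.01], [-0.46, 2.08], [-1.47, 1.51], [0.13, 2.56], [-1, 4.14], [0.04, 2.09], [-2.66, 2.66]. Speed limits (rad/s): [2.57, 2.57, 3.14, 3.14, 3.14, 3.14, 3.14].

## Interface

Orientations are given as a unit quaternion [x, y, z, w].
In Python, from plant import * gives the robot as it stands.
- The arm moves only by the tool send_rows, never from a script. Its argument "targets" is a list of rows, each a list of 2 entries, a list of its own where there are three numbers: the shift along the tool's x, y, z in units of 0.3 m (1.0 is 0.3 m), then the turn, a rotation vector about the tool's x, y, z in units of pi rad (1.0 is pi rad). A call has 1 to 12 rows; each row is the pose to reach, as a shift and turn from the pose commanded when the call began, along the tool's axes at that moment, turning the shorter way round; what a row does not reach only later rows make up. A row lasts 1/8 s, in which the tool goes at most 62.5 mm and 10.7 degrees, less where a joint would pass 70% of its speed; a pose out of reach is approached as far as the arm can. A call with a number of a shift or a turn outside -1 to 1 is refused whole. A call with a gripper value outside its range is refused whole. "fingers" is the opening, from 0 (shut) to 1 (fully open), set as the call begins (left out, the last holds). The fingers move at their own pace and stop on an object; "newtons" is the grip in N (left out, the last holds). Time passes only in rows, so rows that repeat a pose let the fingers close. It gives the time, the measured TCP pose, the force, the opening and the grip force at its end, in the units of the state.
- get_state(): the state, without advancing time (a new reading comes with each control period).
- snapshot(name): name is "scene" or "top" or "wrist"; returns a dict with "img" (480x640x3 uint8, blue, green, red), "fx", "fy", "cx", "cy" (pixels), "cam_to_world" (4x4, takes a point from camera to world coordinates); the wrist camera has in their place "T_tool_cam" (4x4, takes a point from camera to tool coordinates, whose origin is the TCP and whose axes are the flange's). Camera axes: x right, y down, z forward; pixel columns grow to the right and rows downward; lengths in m; the calibration is good to about 2 mm. A picture is of the moment at which its call begins: read the wrist's pose just before it. There is no depth.
- finish_job(): hands the job in; it is judged then, once.
The state is a dict: "clock": time; "q": joint angles; "qd": joint speeds; "joint_torque": joint torques, N m; "tool_pos": TCP position; "eef_rot": TCP orientation; "contact_force": force on the tool from outside, world axes, zero at the start; "moment": the same for the moment, N m; "opening": opening from 0.0 (shut) to 1.0 (fully open); "finger_force": force on a finger pad.
Only numpy, scipy, OpenCV 4.12 (cv2) and the standard library are available. Lean on these libraries where they do the work, as an engineer would, in place of code of your own. Each camera call takes 0.05 s, during which the arm holds its last target. There are 200 camera calls.

## Task

On the jade carver's bench, start the big eared nut on the upright stud of the work clamp. Set it level over the stud with its ears about square across the clamp strap, so that it rests up on the thread, then back it off anticlockwise (seen from above) until its ears come into line with the strap and it drops down onto the washer; let go and leave it there. Leave the two smaller nuts where they lie.

Things in the scene. Friction and masses are not known exactly. Their poses are not given: they have to be found in the camera images.
- eared_nut: Largest of three loose dark steel nuts. Hexagon 50 mm across flats, from 8 to 34 mm up, on a flange 64 mm wide, with a pair of ears (180 degrees apart) reaching 43 mm from the axis. Bore 40 mm; two inner teeth above the ears. 0.32 kg. Origin: centre of underside, z up; x through the ears (half turn looks alike). Flats face y and every 60 degrees; grip facing flats, fingertips 10 mm up or more.
- clamp: Fixed green clamp, base 200 x 110 mm; a flat steel strap 46 mm wide, top 38 mm up, holds a pale jade slab. An upright stud, 84 mm high, tapered tip, passes through strap and a washer (top 40 mm up: there the nut's underside ends). Origin: stud axis at bench level, z up; x along the strap towards the jade.
- thread (a point): Point on the stud axis 58 mm above the bench; axes as the clamp's. Level of the flat tops of two thread lands (33 mm over both) beside the strap line; gaps face along the strap. With ears 50 to 110 degrees clockwise of the strap (70 best) the nut rests on them, underside 50 mm up. Within 15 degrees of the strap it falls 10 mm when let go. Stops bar clockwise turning. Side play 2.5 mm.
- flange_nut: Bystander: smaller loose dark steel flange nut without ears, 36 mm across flats, flange 54 mm wide, 26 mm high. Origin: centre of underside. Does not fit the stud; leave it.
- hex_nut: Bystander: small plain loose dark steel hexagon nut, 30 mm across flats, 18 mm high. Origin: centre of underside. Leave it.

How it is judged:
On the way:
1. the eared nut sits level on the stud, up on the thread lands, ears across the strap (more than 40 degrees from it) (horizontal distance between eared_nut and clamp below 0.008 m and z of eared_nut in the frame of clamp between 0.046 and 0.054 m and angle between the x axis of eared_nut and the x axis of clamp, either way round above 0.7 rad and angle between eared_nut's own z axis and vertical below 0.17 rad), for 0.2 s.
At the end, for the whole second after the job is handed in: The eared nut has dropped over the thread lands and lies level (within 7 degrees) and at rest on the washer, underside within 4 mm of the washer's top and axis within 8 mm of the stud's, ears in line with the strap (within 34 degrees); the two smaller nuts are within 30 mm of where they lay (horizontal distance between eared_nut and clamp below 0.008 m and z of eared_nut in the frame of clamp between 0.036 and 0.0435 m and angle between the x axis of eared_nut and the x axis of clamp, either way round below 0.6 rad and angle between eared_nut's own z axis and vertical below 0.12 rad and linear speed of eared_nut below 0.02 m/s and distance of each of flange_nut, hex_nut from where it was at the start of the episode below 0.03 m); the robot touches nothing.
It fails at once if a smaller nut is pushed or carried more than 30 mm from its place (distance of any of flange_nut, hex_nut from where it was at the start of the episode above 0.03 m).
It also fails if it takes over 42 s, if anything falls off the work surface, if the arm or the gripper's body presses on something with over 40 N, if the wrist force passes 120 N, or if a joint passes its speed limit or range.

## Working session

There is one attempt and no reset: what is moved stays moved. The work goes in short steps, Python scripts to look and compute and a tool call to move; the robot and the scene stay as the last step left them, time stands still between calls to the robot, and variables do not carry over. Pictures are saved under pics/ and viewed, at most 10 in all, crops included, and the job is handed in when it is done.

Besides the shell and the picture viewer there is one more tool, called by a JSON object that holds its "fn" and its "kwargs", one argument or row to a line. send_rows: Moves the arm, as the interface text tells. Its arguments: {"type":"object","properties":{"targets":{"type":"array"},"fingers":{"type":"number"},"newtons":{"type":"number"}},"required":["targets"]}

```bash
mkdir -p pics; ls; python3 - <<'E'
from plant import *
import cv2
s=get_state();print(s['clock'],s['tool_pos'],s['eef_rot'],s['opening'])
for n in("scene","top"):
    d=snapshot(n);cv2.imwrite(f"pics/{n}0.png",d["img"]);print(n,d["fx"],d["fy"],d["cx"],d["cy"],d["cam_to_world"])
d=snapshot("wrist");print(d["T_tool_cam"],d["fx"],d["cx"],d["cy"]);cv2.imwrite("pics/wrist0.png",d["img"])
E
```

```text
pics
0.0 [0.16887546 0.60111224 0.23791965] [ 1.36430527e-01  9.90649232e-01 -8.98448099e-04 -5.01782648e-05] 1.0027407060601323
scene 554.6719806467072 554.6719806467072 312.70107930848314 246.39525651596193 [[-0.86735474  0.4178551  -0.27035695  0.74657551]
 [ 0.4976827   0.73123788 -0.46647947  0.46223706]
 [ 0.00277441 -0.53915516 -0.84220189  0.78597183]
 [ 0.          0.          0.          1.        ]]
top 476.0373061870444 476.0373061870444 327.2173640011482 232.95198126186955 [[ 0.00661049 -0.99775748  0.06660563  0.47376062]
 [-0.99933336 -0.00420002  0.03626549  0.03690264]
 [-0.03590442 -0.06680096 -0.9971201   0.72900767]
 [ 0.          0.          0.          1.        ]]
[[-2.14686185e-04 -9.65321871e-01 -2.61062521e-01  6.69206174e-02]
 [ 9.99999977e-01 -2.07501075e-04 -5.50858609e-05 -2.14065957e-04]
 [-9.95167599e-07 -2.61062527e-01  9.65321893e-01 -1.47106801e-01]
 [ 0.00000000e+00  0.00000000e+00  0.00000000e+00  1.00000000e+00]] 358.1456871098719 318.61785028785886 242.6799647905049
```

View pics/top0.png

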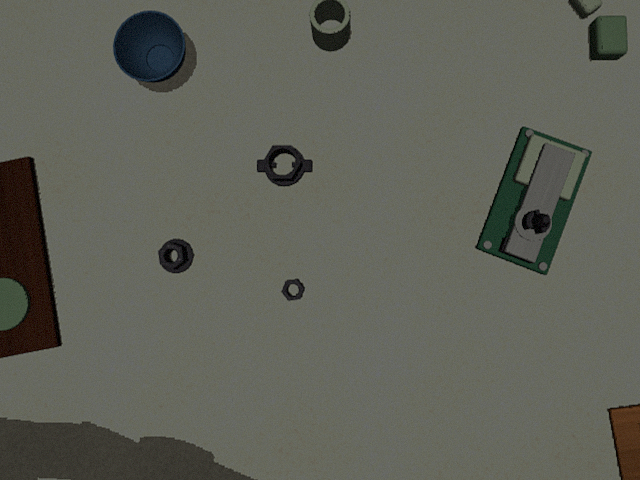

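View pics/scene0.png

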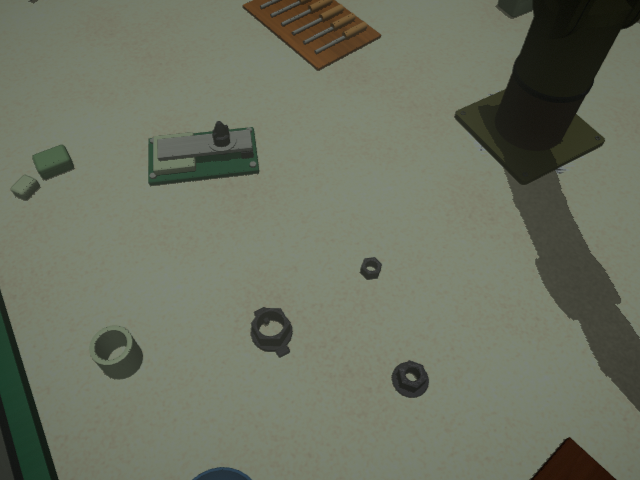

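Top view: the eared nut is at about (285,165) with its ears left/right. The flange nut is at (176,256), the hex nut at (293,289) and the clamp stud at about (537,221), with the strap running up to (560,145). The scene view has the nut at (271,328) and the stud at (221,135).

```bash
cat > h.py <<'E'
import numpy as np,cv2
from plant import *
from scipy.spatial.transform import Rotation as R
def cam(d,st=None):
    if "cam_to_world" in d: return np.array(d["cam_to_world"])
    T=np.eye(4);T[:3,:3]=R.from_quat(st["eef_rot"]).as_matrix();T[:3,3]=st["tool_pos"]
    return T@np.array(d["T_tool_cam"])
def ray(d,T,uv):
    v=T[:3,:3]@np.array([(uv[0]-d["cx"])/d["fx"],(uv[1]-d["cy"])/d["fy"],1]);return T[:3,3],v/np.linalg.norm(v)
def plane(d,T,uv,z):
    o,v=ray(d,T,uv);return o+v*(z-o[2])/v[2]
def tri(rs):
    A=sum(np.eye(3)-np.outer(v,v) for o,v in rs);b=sum((np.eye(3)-np.outer(v,v))@o for o,v in rs)
    p=np.linalg.solve(A,b);return p,[np.linalg.norm(np.cross(p-o,v)) for o,v in rs]
def crop(img,c,w,s): # s x enlarge of window w centred c
    x,y=int(c[0]-w/2),int(c[1]-w/2);return cv2.resize(cv2.convertScaleAbs(img[y:y+w,x:x+w],alpha=1.8),None,fx=s,fy=s,interpolation=cv2.INTER_CUBIC)
E
python3 - <<'E'
from h import *
t=snapshot("top");s=snapshot("scene")
a=np.hstack([crop(t["img"],(285,165),75,5),crop(s["img"],(271,328),75,5)])
b=np.hstack([crop(t["img"],(535,200),150,2.5),crop(s["img"],(205,155),150,2.5)])
cv2.imwrite("pics/m1.png",np.vstack([a,b])[:600+150]) 
m=np.vstack([a,b]);m=cv2.resize(m,None,fx=.8,fy=.8);cv2.imwrite("pics/m1.png",m);print(m.shape)
for d,c in((t,(285,165)),(s,(271,328))):
    g=cv2.cvtColor(d["img"],6);w=g[c[1]-45:c[1]+45,c[0]-45:c[0]+45]
    k=(w<(60 if d is t else 90)).astype(np.uint8)
    n,l,st,ce=cv2.connectedComponentsWithStats(k);i=1+np.argmax(st[1:,4]);mm=cv2.moments((l==i).astype(np.uint8),True)
    print(np.median(w),st[i],ce[i]+[c[0]-45,c[1]-45],np.degrees(.5*np.arctan2(2*mm["mu11"],mm["mu20"]-mm["mu02"])))
E
```

```text
(600, 600, 3)
103.0 [  17   25   56   41 1163] [284.15047291 165.66638005] 2.723238842470335
127.0 [  25   24   42   51 1348] [271.36053412 331.03412463] 67.54915170535507
```

View pics/m1.png

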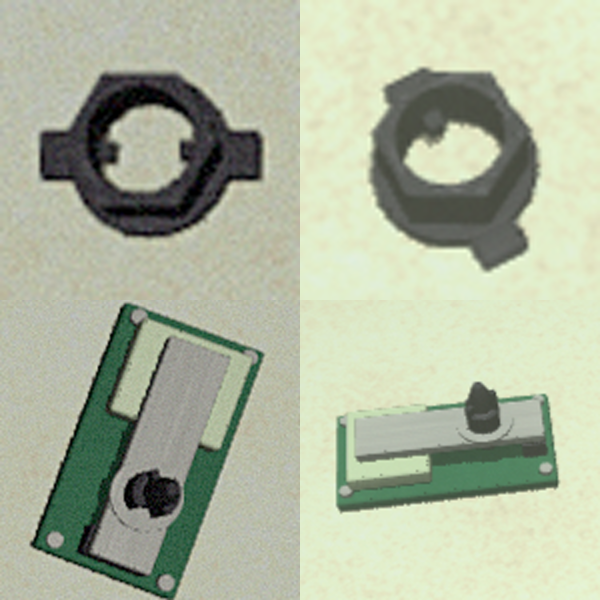

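The mosaic shows the nut at 4x and the clamp at 2x. The top hexagon centre is at about (285,162) in the top view and (270.5,323.2) in the scene view. The ear ends are at (257.2,165.7) and (312.8,165.7) in the top view. The washer centre is at (533,222.5) in the top view and (222.5,142.5) in the scene view.

```bash
python3 - <<'E'
from h import *
t=snapshot("top");s=snapshot("scene");T=cam(t);S=cam(s)
p=lambda a,b:tri([ray(t,T,a),ray(s,S,b)])
print("hextop",p((285,162),(270.5,323.2)))
l,r=plane(t,T,(257.2,165.7),.005),plane(t,T,(312.8,165.7),.005);print("ears",l,r,(l+r)/2,np.linalg.norm(l-r),np.degrees(np.arctan2(*(l-r)[1::-1])))
print("washer",p((533,222.5),(222.5,142.5)))
# strap line top (z .038), crop coords
f=lambda x,y:plane(t,T,(460+x/2,125+(y-300)/2),.038)
for a,b in(((92,550),(160,338)),((152,575),(232,358))):
    A,B=f(*a),f(*b);print("strap",A,B,np.degrees(np.arctan2(*(B-A)[1::-1])))
for c in((176,256),(293,289)):print(plane(t,T,c,.01))
E
```

```text
hextop (array([0.62615358, 0.12730245, 0.02570747]), [np.float64(0.0012773219806959145), np.float64(0.0012773219806960219)])
ears [0.62601355 0.17239188 0.005     ] [0.62593299 0.08616186 0.005     ] [0.62597327 0.12927687 0.005     ] 0.08623005982068686 89.94647071440295
washer (array([ 0.53596725, -0.2355972 ,  0.03069468]), [np.float64(0.0010998316591449766), np.float64(0.0010998316591451771)])
strap [ 0.49651432 -0.19447917  0.038     ] [ 0.65053768 -0.24596687  0.038     ] -18.484008802169683
strap [ 0.47890627 -0.23643067  0.038     ] [ 0.63574288 -0.29684053  0.038     ] -21.06553811789377
[0.48553719 0.29391862 0.01      ]
[0.43693229 0.11408421 0.01      ]
```

```bash
cat >> h.py <<'E'
def go(p,yaw):  # pose: tool down, tool y at world yaw (deg)
    s=get_state();A=R.from_quat(s["eef_rot"]);y=np.radians(yaw)
    Y=np.array([np.cos(y),np.sin(y),0]);Z=np.array([0,0,-1.]);B=R.from_matrix(np.c_[np.cross(Y,Z),Y,Z])
    sh=A.inv().apply(np.array(p)-s["tool_pos"])/.3;tu=(A.inv()*B).as_rotvec()/np.pi
    a=A.as_matrix()[:,1];print("t",s["clock"],"pos",s["tool_pos"].round(4) if hasattr(s["tool_pos"],"round") else s["tool_pos"],"yaw",np.degrees(np.arctan2(a[1],a[0])).round(2),"q7",s["q"][6],"open",s["opening"],"\nshift",sh.round(4),"turn",tu.round(4))
E
python3 -c "
from h import *
go((.626,.129,.22),0)"
```

```text
t 0.35 pos [0.1689 0.6016 0.2385] yaw 74.32 q7 -0.21512917474993498 open 1.0003821152543948 
shift [-1.8927 -1.1048  0.0622] turn [-1.000e-04  1.000e-04  4.129e-01]
```

{"fn": "send_rows", "kwargs": {
  "targets": [
    [[-0.95,-0.55,0.03],[0,0,0]],
    [[-0.95,-0.55,0.03],[0,0,0]],
    [[-0.95,-0.55,0.03],[0,0,0]],
    [[-0.95,-0.55,0.03],[0,0,0]],
    [[-0.95,-0.55,0.03],[0,0,0]],
    [[-0.95,-0.55,0.03],[0,0,0]]
  ],
  "fingers": 1
}}

```text
clock: 1.1
tool_pos: [0.4024, 0.3613, 0.2295]
eef_rot: [0.14, 0.99, -0.001, 0.001]
contact_force: [0.4, 0.4, -0.9]
opening: 0.999
finger_force: 0.0
```

{"fn": "send_rows", "kwargs": {
  "targets": [
    [[-0.95,-0.55,0.03],[0,0,0.413]],
    [[-0.95,-0.55,0.03],[0,0,0.413]],
    [[-0.95,-0.55,0.03],[0,0,0.413]],
    [[-0.95,-0.55,0.03],[0,0,0.413]],
    [[-0.95,-0.55,0.03],[0,0,0.413]],
    [[-0.95,-0.55,0.03],[0,0,0.413]],
    [[-0.95,-0.55,0.03],[0,0,0.413]],
    [[-0.95,-0.55,0.03],[0,0,0.413]]
  ]
}}

```text
clock: 2.1
tool_pos: [0.6283, 0.1314, 0.2204]
eef_rot: [0.706, 0.708, 0.0, -0.0]
contact_force: [0.2, -1.0, -0.8]
opening: 1.005
finger_force: 0.0
```

```bash
python3 - <<'E'
from h import *
go((.626,.129,.04),0)
st=get_state();d=snapshot("wrist");T=cam(d,st)
cv2.imwrite("pics/w1.png",cv2.convertScaleAbs(d["img"],alpha=1.6))
u=np.linalg.inv(T)@[.626,.129,.03,1];print(T[:3,3],d["fx"]*u[0]/u[2]+d["cx"],d["fy"]*u[1]/u[2]+d["cy"])
E
```

```text
t 2.1 pos [0.6283 0.1314 0.2204] yaw 0.17 q7 -0.18756288863509846 open 1.0045894473278498 
shift [-0.0085 -0.0073  0.6015] turn [-0.0001 -0.0002  0.0009]
[0.62812729 0.19810804 0.36759721] 316.4822193326294 220.48412166696713
```

View pics/w1.png

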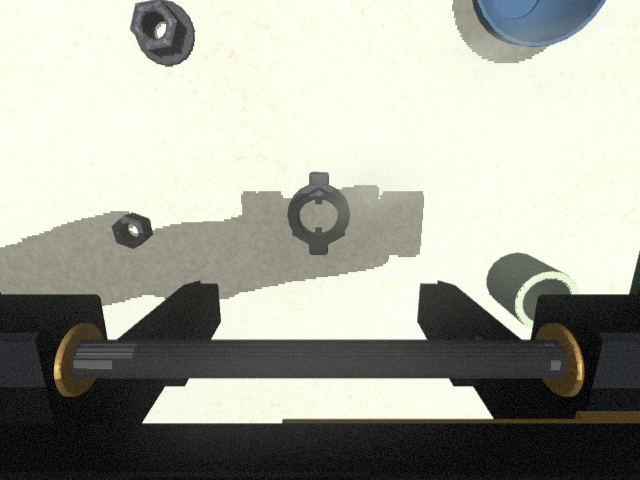

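The wrist view has the nut at about (318.5,214), with its ears vertical and their ends at rows 172 and 254. The fingers straddle it, with the flange nut at (162,30) and the hex nut at (132,230).

```bash
python3 - <<'E'
from h import *
st=get_state();d=snapshot("wrist");T=cam(d,st)
a,b=plane(d,T,(318.5,172),.005),plane(d,T,(318.5,254),.005);print(a,b,(a+b)/2,b-a)
t=snapshot("top");s=snapshot("scene")
print(tri([ray(d,T,(318.5,213)),ray(t,cam(t),(285,162)),ray(s,cam(s),(270.5,323.2))]))
print(tri([ray(d,T,(318.5,172)),ray(t,cam(t),(257.2,165.7))]),tri([ray(d,T,(318.5,254)),ray(t,cam(t),(312.8,165.7))]))
i=d["img"][130:290,250:390];g=cv2.cvtColor(i,6)
for r in range(165,265,6):
  row=g[r-130];print(r,''.join('#' if v<38 else '+' if v<60 else '.' for v in row[20:120]))
E
```

```text
[0.62755854 0.1732071  0.005     ] [0.62794532 0.08789618 0.005     ] [0.62775193 0.13055164 0.005     ] [ 0.00038678 -0.08531092  0.        ]
(array([0.62681221, 0.12998499, 0.02422568]), [np.float64(0.005369622271408147), np.float64(0.003258951270151512), np.float64(0.0029363217082930258)])
(array([6.27295171e-01, 1.73087745e-01, 1.53455719e-04]), [np.float64(0.0003364656970905704), np.float64(0.0003364656970905746)]) (array([ 0.62756304,  0.08634891, -0.00086409]), [np.float64(0.0004454019208954999), np.float64(0.0004454019208956031)])
165 ....................................................................................................
171 ....................................................................................................
177 .........................................+..........................................................
183 .........................................+..........................................................
189 ............................................++++++++++..............................................
195 ..........................
[... 529 characters left out ...]
+++................................+++++++++.++.......................
231 .......................+++++++++++++++++......++++++......+++++++++++++++++.........................
237 ...........................++++++++++++++++++++++++++++++++++++++++++++.............................
243 ......................................++++++++++++++++++++++........................................
249 .......................................+++++++++++++++++++..........................................
255 ....................................................................................................
261 ....................................................................................................
```

{"fn": "send_rows", "kwargs": {
  "targets": [
    [[-0.005,-0.002,0.2],[0,0,0.001]],
    [[-0.005,-0.002,0.4],[0,0,0.001]],
    [[-0.005,-0.002,0.6],[0,0,0.001]],
    [[-0.005,-0.002,0.67],[0,0,0.001]],
    [[-0.005,-0.002,0.69],[0,0,0.001]],
    [[-0.005,-0.002,0.69],[0,0,0.001]]
  ],
  "fingers": 1
}}

```text
clock: 3.05
tool_pos: [0.6294, 0.1287, 0.0155]
eef_rot: [0.708, 0.706, 0.001, 0.001]
contact_force: [-0.3, -0.4, 0.3]
opening: 0.999
finger_force: 0.0
```

{"fn": "send_rows", "kwargs": {
  "targets": [
    [[0,0,0],[0,0,0]],
    [[0,0,0],[0,0,0]],
    [[0,0,0],[0,0,0]],
    [[0,0,0],[0,0,0]],
    [[0,0,0],[0,0,0]]
  ],
  "fingers": 0.4,
  "newtons": 30
}}

```text
clock: 3.68
tool_pos: [0.628, 0.1285, 0.014]
eef_rot: [0.708, 0.706, 0.0, 0.0]
contact_force: [-0.0, 0.0, 3.3]
opening: 0.567
finger_force: 30.0
```

{"fn": "send_rows", "kwargs": {
  "targets": [
    [[0,0,-0.1],[0,0,0]],
    [[0,0,-0.3],[0,0,0]],
    [[0,0,-0.5],[0,0,0]],
    [[-0.15,0,-0.55],[0,0,0]],
    [[-0.35,-0.05,-0.55],[0,0,0]],
    [[-0.55,-0.1,-0.55],[0,0,0]],
    [[-0.75,-0.15,-0.55],[0,0,0]]
  ]
}}

```text
clock: 4.55
tool_pos: [0.5809, -0.0981, 0.1782]
eef_rot: [0.708, 0.706, -0.0, -0.0]
contact_force: [1.3, -0.7, -2.9]
opening: 0.566
finger_force: 30.0
```

{"fn": "send_rows", "kwargs": {
  "targets": [
    [[-0.2,-0.05,0],[0,0,0]],
    [[-0.4,-0.1,0],[0,0,0]],
    [[-0.55,-0.14,0],[0,0,0]],
    [[-0.63,-0.15,0],[0,0,0]],
    [[-0.63,-0.15,0],[0,0,0]],
    [[-0.63,-0.15,0],[0,0,0]]
  ]
}}

```text
clock: 5.3
tool_pos: [0.5366, -0.2833, 0.1781]
eef_rot: [0.708, 0.706, 0.0, -0.001]
contact_force: [0.3, 0.3, -3.0]
opening: 0.567
finger_force: 30.0
```

```bash
python3 - <<'E'
from h import *
go((.536,-.236,.18),0)
st=get_state();d=snapshot("wrist");T=cam(d,st)
cv2.imwrite("pics/w2.png",cv2.convertScaleAbs(d["img"],alpha=1.4))
t=snapshot("top");print(plane(t,cam(t),(533,222.5),.040))
E
```

```text
t 5.3 pos [ 0.5366 -0.2833  0.1781] yaw -0.11 q7 0.4288772663556975 open 0.5671259743169689 
shift [ 0.1576 -0.0024 -0.0059] turn [-0.0002 -0.0007 -0.0006]
[ 0.5360197  -0.23268167  0.04      ]
```

View pics/w2.png

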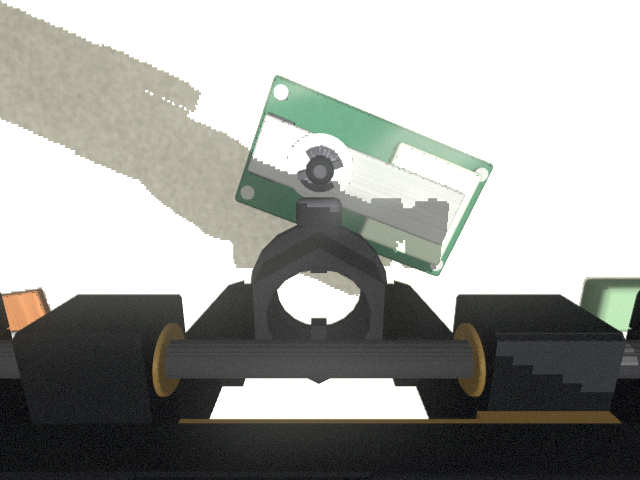

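The wrist view shows the stud tip at (320,171), the washer circle centred at about (320,161), and the strap's top edge running from (265,113) to (463,190). The held nut's near ear ends at row 198, column 319.

```bash
python3 - <<'E'
from h import *
st=get_state();d=snapshot("wrist");T=cam(d,st);t=snapshot("top");s=snapshot("scene")
tip=plane(d,T,(320,171),.084);w=plane(d,T,(320,161.5),.040);print("tip",tip,"washer",w)
print("washer w/top tri",tri([ray(d,T,(320,161.5)),ray(t,cam(t),(533,222.5))]),"w/scene",tri([ray(d,T,(320,161.5)),ray(s,cam(s),(222.5,142.5))]))
for a,b,z in(((265,113),(463,190),.038),((278,77),(491,163),.01)):
    A,B=plane(d,T,a,z),plane(d,T,b,z);print(np.degrees(np.arctan2(*(B-A)[1::-1])))
I=np.eye(4);I=np.array(d["T_tool_cam"])
print("ear end tool xyz",plane(d,I,(319,198),.013),"left/right ear",plane(d,I,(297,198),.013),plane(d,I,(341,198),.013))
g=cv2.convertScaleAbs(cv2.cvtColor(d["img"],6),alpha=1.4)
for r in range(128,206,3): print(r,''.join('#' if v<60 else '+' if v<110 else '-' if v<215 else '.' for v in g[r,270:370]))
E
```

```text
tip [ 0.53782414 -0.2321034   0.084     ] washer [ 0.53795558 -0.22770521  0.04      ]
washer w/top tri (array([ 0.53642553, -0.2275988 ,  0.05203177]), [np.float64(0.001539421086332328), np.float64(0.0015394210863324436)]) w/scene (array([ 0.53765682, -0.22767025,  0.03842843]), [np.float64(0.0003186974353460599), np.float64(0.00031869743534607695)])
-20.471559571200775
-20.66014700184433
ear end tool xyz [0.04414978 0.00010401 0.013     ] left/right ear [ 0.04415136 -0.00975244  0.013     ] [0.04414819 0.00995998 0.013     ]
128 ..........................-.------------------------------------------------------------------------
131 ....................................----------------------------------------------------------------
134 .........................................................-------------------------------------------
137 .................................................................-----------------------------------
140 .....................................................................-------------------------------
143 ........................--............
[... 1462 characters left out ...]
---++++++++++++++++++++++++++++++------...............................
188 ++++++++++++++++++++++--------------+++++++++++++++++++++++++++------...............................
191 +++++++++++++++++++++++++-----------------++++++++++++++----------------.----.......................
194 +++++++++++++++++++++++++++++-----------------------------------------------------..................
197 ++++++++++++++++++++++++++++++++++++++++++++++++++++++++++++++-++---------------------..............
200 ++++++++++++++++++++++++++++++++++++++++++++++++++++++++++++++++++++++------------------------......
203 +++++++++++++++++++++++++++++#++++++++++++++-+++---------------------++---------------------------..
```

{"fn": "send_rows", "kwargs": {
  "targets": [
    [[0.08,0.003,0],[0,0,0]],
    [[0.168,0.003,0.05],[0,0,0]],
    [[0.168,0.003,0.15],[0,0,0]],
    [[0.168,0.003,0.23],[0,0,0]],
    [[0.168,0.003,0.23],[0,0,0]],
    [[0.168,0.003,0.23],[0,0,0]]
  ]
}}

```text
clock: 6.3
tool_pos: [0.5382, -0.2349, 0.1105]
eef_rot: [0.708, 0.706, 0.0, 0.001]
contact_force: [0.4, -0.2, -3.0]
opening: 0.567
finger_force: 30.0
```

```bash
python3 - <<'E'
from h import *
go((.5375,-.233,.063),0)
d=snapshot("wrist");t=snapshot("top");s=snapshot("scene")
a=cv2.convertScaleAbs(cv2.resize(d["img"][180:420,220:420],None,fx=2.5,fy=2.5,interpolation=2),alpha=2)
b=cv2.resize(np.vstack([crop(t["img"],(540,220),75,4),crop(s["img"],(220,130),75,4)]),(300,600))
cv2.imwrite("pics/w3.png",np.hstack([a,b]))
E
```

```text
t 6.3 pos [ 0.5382 -0.2349  0.1105] yaw -0.19 q7 0.35877740645742456 open 0.5667156141970804 
shift [ 0.0064 -0.0027  0.1584] turn [ 0.0004  0.0001 -0.0011]
```

View pics/w3.png

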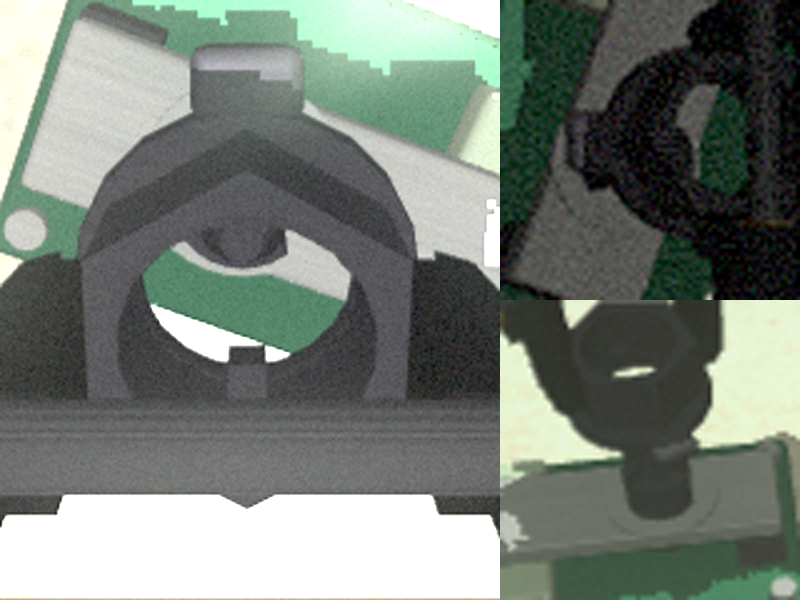

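The view through the bore shows the stud tip at about crop column 237, while the nut axis is at about column 247. That puts the stud roughly 2 mm to the left (−tool y), so I'll check it numerically.

```bash
python3 - <<'E'
from h import *
P=[];gs=[]
for i in range(6):
    P.append(np.r_[get_state()["tool_pos"]]);d=snapshot("wrist");gs.append(cv2.cvtColor(d["img"],6).astype(float))
print(np.mean(P,0),np.std(P,0))
g=np.mean(gs,0)
for r in range(266,292):print(r,' '.join('%2d'%v for v in g[r,292:346:1]))
E
```

```text
[ 0.53796619 -0.23504923  0.1104439 ] [2.21547916e-04 7.49377996e-05 2.72374477e-04]
266 46 45 46 48 47 48 48 48 45 48 47 48 46 46 45 44 44 46 43 43 44 44 44 45 45 41 44 43 44 42 44 43 42 43 44 44 42 44 43 43 44 44 44 44 44 45 43 44 44 46 43 44 43 43
267 47 45 48 49 48 46 45 45 46 46 48 46 44 45 46 44 44 45 44 44 42 43 46 42 43 44 45 44 40 43 43 42 43 43 46 43 43 42 42 43 42 44 44 44 44 43 44 44 44 45 44 46 41 44
268 46 47 46 49 46 46 46 46 45 45 45 45 47 45 44 45 45 43 43 41 43 43 42 42 45 43 42 43 41 42 43 40 43 43 43 41 44 43 41 43 42 43 42 45 45 44 45 44 45 44 45 44 43 43
269 47 46 46 45 45 45 44 46 45 44 43 45 44 43 45 44 44 42 42 41 42 42 42 41 43 43 43 44 42 43 41 42 41 42 42 41 41 41 41 43 41 42 44 42 42 43 44 44 45 44 43 43 46 45
270 46 48 45 46 45 45 45 45 44 44 44 44 45 44 44 42 43 44 41 41 42 44 42 42 42 43 44 42 43 43 43 42 42 44 43 42 39 40 41 42 42 41 42 45 46 44 44 43 44 42 43 43 45 44
271 46 45 47 45 45 46 43 42 42 43 42 40 38 38 37 37 36 37 40 44 42 45 42 42 45 43 45 43 43 42 43 43 42 41 43 35 36 33 35 36 36 38 43 42 43 43 43 43 43 43 43 45 42 45
272 44 45 45 45 43 
[... 2750 characters left out ...]
1 101
288 57 60 57 58 59 59 56 58 58 59 62 65 70 76 83 91 96 100 100 99 99 99 99 98 97 96 95 97 96 97 97 98 99 100 99 99 100 98 100 98 97 98 99 99 101 101 100 100 101 100 101 101 101 100
289 57 59 57 58 57 58 58 57 59 58 58 57 60 62 62 67 70 77 83 89 91 93 95 97 97 97 96 96 94 90 90 87 84 81 78 76 87 91 93 94 95 97 99 98 99 99 101 100 100 101 101 100 100 100
290 59 57 57 59 59 58 59 57 60 58 59 59 58 57 57 58 61 60 63 66 66 67 69 69 71 73 74 73 70 69 68 65 64 62 61 59 63 65 73 84 89 91 95 96 97 98 99 98 101 101 100 101 101 100
291 59 58 60 58 58 59 58 58 58 60 58 57 57 58 58 57 59 59 59 57 57 58 58 59 59 60 61 59 58 59 58 58 55 58 57 56 59 59 60 63 66 73 89 90 93 95 97 97 98 99 99 98 101 101
```

```bash
python3 - <<'E'
from h import *
st=dict(get_state());st["tool_pos"]=[.53797,-.23505,.11044];d=snapshot("wrist");T=cam(d,st)
print(plane(d,T,(317,287.3),.058)+[0,.0165,0],plane(d,T,(317,289.9),.040)+[0,.023,0])
I=np.array(d["T_tool_cam"])
for r in(198,):print(plane(d,I,(318.8,180+43/2.5),.013),"near ear")
print(R.from_quat(st["eef_rot"]).as_matrix().round(4))
E
```

```text
[ 0.53687513 -0.2334319   0.058     ] [ 0.53674992 -0.23611616  0.04      ]
[4.45065280e-02 1.58085066e-05 1.30000000e-02] near ear
[[ 3.7e-03  1.0e+00  4.0e-04]
 [ 1.0e+00 -3.7e-03 -0.0e+00]
 [-0.0e+00  4.0e-04 -1.0e+00]]
```

{"fn": "send_rows", "kwargs": {
  "targets": [
    [[0.003,-0.0035,0.02],[0,0,0]],
    [[0.003,-0.0035,0.05],[0,0,0]],
    [[0.003,-0.0035,0.08],[0,0,0]],
    [[0.003,-0.0035,0.11],[0,0,0]],
    [[0.003,-0.0035,0.13],[0,0,0]],
    [[0.003,-0.0035,0.13],[0,0,0]]
  ]
}}

```text
clock: 7.55
tool_pos: [0.5361, -0.2338, 0.07]
eef_rot: [0.708, 0.706, -0.0, -0.001]
contact_force: [0.3, -0.1, -2.5]
opening: 0.568
finger_force: 30.0
```

No contact yet and the bore is over the stud. I'll lower it onto the lands.

{"fn": "send_rows", "kwargs": {
  "targets": [
    [[0,0,0.007],[0,0,0]],
    [[0,0,0.014],[0,0,0]],
    [[0,0,0.02],[0,0,0]],
    [[0,0,0.025],[0,0,0]],
    [[0,0,0.025],[0,0,0]]
  ]
}}

```text
clock: 8.18
tool_pos: [0.5365, -0.234, 0.0639]
eef_rot: [0.708, 0.706, 0.0, 0.0]
contact_force: [-2.4, 0.6, 3.8]
opening: 0.567
finger_force: 30.0
```

{"fn": "send_rows", "kwargs": {
  "targets": [
    [[0,0,0],[0,0,0]],
    [[0,0,0],[0,0,0]],
    [[0,0,0],[0,0,0]],
    [[0,0,0],[0,0,0]]
  ],
  "fingers": 0.66
}}

```text
clock: 8.68
tool_pos: [0.5365, -0.234, 0.0631]
eef_rot: [0.708, 0.706, 0.0, 0.0]
contact_force: [-0.5, -0.2, -0.1]
opening: 0.658
finger_force: 0.0
```

```bash
python3 - <<'E'
from h import *
go((.5369,-.2341,.064),0)
d=snapshot("wrist");s=snapshot("scene")
a=cv2.convertScaleAbs(cv2.resize(d["img"][180:420,220:420],None,fx=2.,fy=2.,interpolation=2),alpha=2)
cv2.imwrite("pics/w4.png",np.hstack([a,cv2.resize(crop(s["img"],(215,130),100,4),(400,480))]))
E
```

```text
t 8.675 pos [ 0.5365 -0.234   0.0631] yaw -0.21 q7 0.35798387966113826 open 0.6575257040584646 
shift [-0.0004  0.0013 -0.0029] turn [ 0.     -0.     -0.0012]
```

View pics/w4.png

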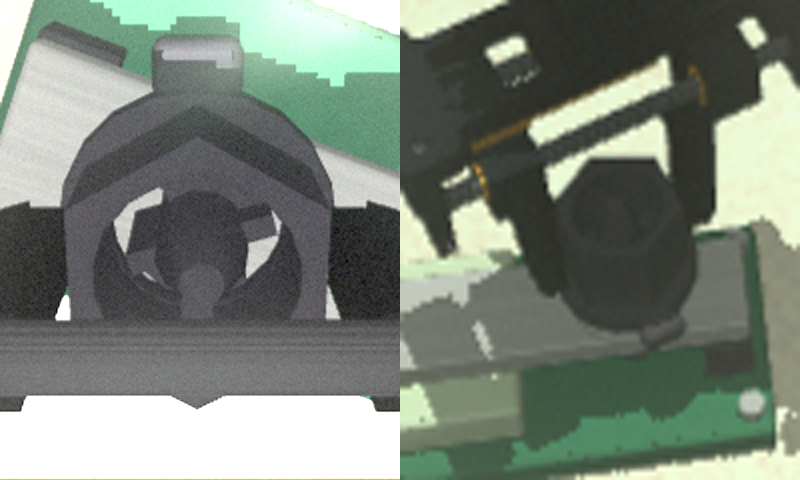

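The nut is level up on the thread lands with its ears square across the strap. Next I regrip and back it off.

{"fn": "send_rows", "kwargs": {
  "targets": [
    [[0,0,0],[0,0,0]],
    [[0,0,0],[0,0,0]],
    [[0,0,0],[0,0,0]]
  ],
  "fingers": 0.4,
  "newtons": 25
}}

```text
clock: 9.15
tool_pos: [0.5365, -0.2339, 0.0632]
eef_rot: [0.708, 0.706, 0.0, -0.0]
contact_force: [-0.1, -0.4, -0.4]
opening: 0.567
finger_force: 25.0
```

{"fn": "send_rows", "kwargs": {
  "targets": [
    [[0,0,0],[0,0,-0.03]],
    [[0,0.001,0],[0,0,-0.07]],
    [[0,0.001,0],[0,0,-0.11]],
    [[0.001,0.001,0],[0,0,-0.15]],
    [[0.001,0.002,0],[0,0,-0.19]],
    [[0.001,0.002,0],[0,0,-0.23]],
    [[0.002,0.002,0],[0,0,-0.27]]
  ]
}}

```text
clock: 10.02
tool_pos: [0.5363, -0.2339, 0.0631]
eef_rot: [0.354, 0.935, -0.001, -0.001]
contact_force: [0.1, -1.1, -1.3]
opening: 0.564
finger_force: 25.0
```

{"fn": "send_rows", "kwargs": {
  "targets": [
    [[0,0,0],[0,0,-0.04]],
    [[0.001,0.001,0],[0,0,-0.08]],
    [[0.001,0.001,0],[0,0,-0.117]],
    [[0.001,0.001,0],[0,0,-0.117]],
    [[0.001,0.001,0],[0,0,-0.117]]
  ]
}}

```text
clock: 10.65
tool_pos: [0.5368, -0.233, 0.063]
eef_rot: [0.179, 0.984, -0.0, -0.0]
contact_force: [-0.6, -0.9, -2.8]
opening: 0.567
finger_force: 25.0
```

```bash
python3 - <<'E'
from h import *
go((.5369,-.2341,.064),69.5)
st=get_state();print(st["contact_force"],st["moment"])
E
```

```text
t 10.65 pos [ 0.5368 -0.233   0.063 ] yaw 69.33 q7 1.1242702963761797 open 0.567263955400157 
shift [-0.0016 -0.0032 -0.0035] turn [-0.     -0.0002 -0.0009]
[-0.64074716 -0.94161806 -2.77922516] [-0.11487195 -0.03847997  0.01310832]
```

Force reads −2.8 N, so the gripper carries the nut's weight: it is clear of the lands. Let go, and rise.

{"fn": "send_rows", "kwargs": {
  "targets": [
    [[0,0,0],[0,0,0]],
    [[0,0,0],[0,0,0]],
    [[0,0,0],[0,0,0]],
    [[0,0,0],[0,0,0]]
  ],
  "fingers": 0.85
}}

```text
clock: 11.15
tool_pos: [0.5372, -0.2329, 0.0633]
eef_rot: [0.178, 0.984, 0.0, 0.0]
contact_force: [-0.2, 0.0, -0.9]
opening: 0.85
finger_force: 0.0
```

{"fn": "send_rows", "kwargs": {
  "targets": [
    [[0,0,-0.1],[0,0,0]],
    [[0,0,-0.25],[0,0,0]],
    [[0,0,-0.4],[0,0,0]],
    [[-0.1,0,-0.4],[0,0,0]],
    [[-0.2,0,-0.4],[0,0,0]],
    [[-0.2,0,-0.4],[0,0,0]]
  ]
}}

```text
clock: 11.9
tool_pos: [0.5946, -0.2543, 0.1831]
eef_rot: [0.179, 0.984, 0.0, 0.001]
contact_force: [-0.3, 0.9, -1.3]
opening: 0.847
finger_force: 0.0
```

```bash
python3 - <<'E'
from h import *
go((.5369,-.2341,.064),69.5)
d=snapshot("wrist");s=snapshot("scene");t=snapshot("top")
a=cv2.convertScaleAbs(cv2.resize(d["img"],(533,400)),alpha=1.4)
b=np.vstack([cv2.resize(crop(s["img"],(205,145),120,2),(266,266)),cv2.resize(crop(t["img"],(535,210),120,2),(266,266))])
cv2.imwrite("pics/w5.png",np.hstack([cv2.copyMakeBorder(a,0,132,0,0,0),b]))
E
```

```text
t 11.9 pos [ 0.5946 -0.2543  0.1831] yaw 69.41 q7 1.2441309301018457 open 0.8466148365702195 
shift [ 0.2043 -0.0046  0.3967] turn [ 0.0002  0.0005 -0.0005]
```

View pics/w5.png

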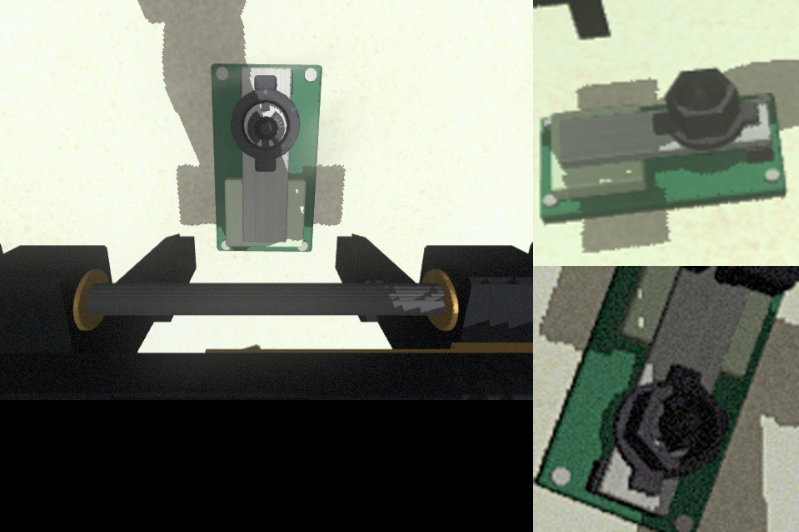

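The ears lie in line with the strap and the nut looks level. I'll check the drop from the ear span, rows 76–171 in the 0.833x view.

```bash
python3 - <<'E'
from h import *
st=get_state();d=snapshot("wrist");T=cam(d,st);t=snapshot("top");s=snapshot("scene")
g=cv2.cvtColor(d["img"],6);k=1.2
print("col",[int(v) for v in g[84:100,318]],[int(v) for v in g[196:212,318]])
for z in(.04,.044,.048,.05,.054,.058):
    A,B=plane(d,T,(318,92),z),plane(d,T,(318,204.5),z);print(z,np.linalg.norm(A-B),(A+B)/2)
# ear ends from scene / top crops
S=lambda x,y:(145+(x-533)*120/266,85+y*120/266)
Q=lambda x,y:(475+(x-533)*120/266,150+(y-266)*120/266)
print(tri([ray(s,cam(s),S(657,122)),ray(d,T,(318,204.5))]),tri([ray(s,cam(s),S(762,112)),ray(d,T,(318,92))]))
E
```

```text
col [103, 103, 131, 150, 160, 161, 159, 160, 161, 162, 138, 83, 66, 72, 74, 76] [42, 42, 43, 41, 42, 45, 38, 45, 40, 39, 44, 42, 38, 37, 76, 83]
0.04 0.08530863969303203 [ 0.53194607 -0.23181059  0.04      ]
0.044 0.08413199764510741 [ 0.53191154 -0.23178959  0.044     ]
0.048 0.08295535559718277 [ 0.53187702 -0.23176859  0.048     ]
0.05 0.08236703457322055 [ 0.53185975 -0.23175809  0.05      ]
0.054 0.0811903925252959 [ 0.53182523 -0.23173709  0.054     ]
0.058 0.08001375047737128 [ 0.5317907  -0.23171609  0.058     ]
(array([ 0.57080924, -0.24636328,  0.04508807]), [np.float64(0.0003529814111392684), np.float64(0.00035298141113939807)]) (array([ 0.49125456, -0.21669087,  0.04199443]), [np.float64(0.0010287798348821422), np.float64(0.0010287798348821706)])
```

```bash
python3 -c "
from plant import *
print(finish_job())"
```

```text
the job is handed in; nothing more can be done
None
```

I rested the eared nut on the thread lands, backed it off anticlockwise and released it. By the pictures it dropped onto the washer with its ears in line with the strap. I never moved the arm near the two smaller nuts. I handed the job in at about 12 s, and no verdict was returned.

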